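# Unhitch the sample-rack carrier at its station and hold the tongue up

### The arm

A 6-joint arm with a two-finger parallel gripper is mounted at the origin on the work surface. World frame = base frame: x ahead of the robot, y to its left, z up, the work surface at z = 0. Lengths are in m, angles in degrees, forces in N, time in s.
With the tool pointing down it reaches from about 0.3 to 0.825 m from the base axis. Payload 5.4 kg.
Tool frame: the origin (TCP) lies on the centre line of the jaws, within the pads' length; the fingertips stand 11 mm ahead of it and the grasp point (between the pads) lies 8 mm behind it; z points along the fingers, y is the line along which they close (so a half turn about z gives the same grasp; the last joint's range is limited). The gripper opens to 92 mm and grips with 3 to 60 N. Pads are 20 mm wide; open, the fingers measure 128 mm over their backs; the gripper's body (75 mm by 189 mm) begins 69 mm behind the grasp point.
Start: joints at [53.91, 9.076, 91.501, -0, 79.423, -12.038], TCP at [0.234, 0.525, 0.226] pointing down, gripper open.
Joint ranges: [-166.64, 166.64], [-54.1, 131.32], [10.49, 154.53], [-73.88, 253.88], [9.74, 151.15], [-171.62, 171.62]. Speed limits (degrees/s): [147.25, 147.25, 180, 180, 180, 180].

### API

Orientations are given as a 3x3 rotation matrix whose columns are the frame's x, y, z axes.
In Python, from rig import manip, optics gives the robot as it stands.
- The arm moves only by the shell command python3 -m inch 'ROWS' [OPENING] [FORCE]. ROWS is JSON, a list of rows, each a list of 2 entries, a list of its own where there are three numbers: the shift along the tool's x, y, z in m, then the turn, a rotation vector about the tool's x, y, z in units of 6 degrees (1.0 is 6 degrees). A call has 1 to 20 rows; each row shifts and turns the commanded pose from where the row before left it, along the tool's axes as they then stand; what a row does not reach is not made up. A row lasts 1/12 s, in which the tool goes at most 41.7 mm and 7.16 degrees, less where a joint would pass 70% of its speed; a pose out of reach is approached as far as the arm can. A call is refused whole if a number of a shift passes 0.0417 or a number of a turn 1, either way. A call with a gripper value outside its range is refused whole. OPENING is the closure, from 0 (fully open) to 1 (shut), set as the call begins (- or left out, the last holds). The fingers move at their own pace and stop on an object; FORCE is the grip in N (left out, the last holds). Time passes only in rows, so rows that do not move let the fingers close. It gives the time, the measured TCP pose, the force, the opening and the grip force at its end, in the units of the state.
- manip.sense(): the state, without advancing time (a new reading comes with each control period).
- optics.camera(name): name is "side" or "top" or "wrist"; returns (picture, depth): 480x640x3 uint8, red, green, blue; 480x640 float32, m along the optical axis (not along the pixel's ray), 0 where there is no reading.
- optics.camera_model(name): a dict with "fx", "fy", "cx", "cy" (pixels), "k1" (the pictures are not rectified: a ray, as slopes to the right and down, at radius r is drawn at 1 + k1 r^2 times it, then the intrinsics apply), "position" and "orientation" of the camera in the world. Camera axes: x right, y up, looking along -z (the intrinsics and any distortion apply to the point x, -y, -z); pixel columns grow to the right and rows downward; lengths in m; the calibration is good to about 2 mm. A picture is of the moment at which its call begins: read the wrist's pose just before it. camera_model takes no time and is no camera call; for the wrist camera it gives the pose at the moment of the call.
- manip.hand_in(): hands the job in; it is judged then, once.
The state is a dict: "clock": time; "qpos": joint angles; "dq": joint speeds; "tau": joint torques, N m; "ee_pos": TCP position; "tool_rot": TCP orientation; "contact_force": force on the tool from outside, world axes, zero at the start; "torque": the same for the moment, N m; "grip_width": finger opening in m; "grasp_force": force on a finger pad.
Only numpy, scipy, OpenCV 4.12 (cv2) and the standard library are available. Lean on these libraries where they do the work, as an engineer would, in place of code of your own. Each camera call takes 0.05 s, during which the arm holds its last target. There are 200 camera calls.

### The job

The shuttle drive is switched off: push the sample-rack carrier on along its rail, drive car leading, to the next station, until its detent roller has dropped in between that station's two pins. Then, with the carrier standing in that detent, pull the hitch latch sideways out against its spring, lift the carrier's tongue off the ball of the drive car and hold it up with a good 40 mm of clear air between coupler and ball, so that the drive car can be rolled away. Finish while still holding the tongue raised and still, the carrier in its station; do not let go, and leave the other things on the bench where they are.

Things in the scene. Friction and masses are not known exactly. Their poses are not given: they have to be found in the camera images.
- track: fixed shuttle track: aluminium profile 700 mm long (its y), 90 mm wide, 30 mm high, steel guide rail on top to z 44 mm, grey end plates. Origin: centre of its underside; y along the rail, the way to push (robot's left), x away from the robot, z up. Stations at y = -195 and -65 mm, each with two dowel pins on the robot's side and a reader head, 142 mm high, on the far side (x over 66 mm)
- next_station (a point): point between the next station's two upright 10 mm detent pins, on a bracket at the robot's side of the track, at pin-top height: track frame x -75, y -65, z 56 mm. The pins are 18 mm apart along y. When the carrier's middle is level with it along the track's y, the carrier is in the station. Axes as the track's
- carrier (a joint): slide of the sample-rack carrier along the track's +y, in m: 0.130 in the next station, 0 in the first; stops at -0.02 and 0.17. Starts between them, in no detent. About 4 N move it with the drive car; from 20 mm before the station a roller rides over the first pin (push about 16 N), drops between the pins and centres the carrier by itself within about 6 mm either way; 14 N push it out again
- push_face (a point): middle of the outer face of the carrier's push plate, an upright steel plate at the trailing (-y) end: 100 mm wide (track's x), 8 mm thick, z 48 to 108 mm; the point is at z 85 mm, 88 mm behind the carrier's middle; the face looks to -y of the track. Carrier: plate 160 x 100 mm, top z 58 mm, with a rack of capped tubes (tops at z 141 mm) from 26 mm ahead of this face. Axes as the track's
- tongue: the carrier's drawbar, 0.4 kg. Origin on its hinge axis, 92 mm ahead of the carrier's middle, z 76 mm; y along the bar to the coupler, x the hinge axis (as the track's x), z up when level. A 22 mm wide bar ending in a 48 mm round dark coupler head (z -16 to +26 mm) over the ball. It turns up from level to 1.1 rad and falls back by its weight; it carries the latch
- socket (a point): middle of the coupler's cup, on the tongue 150 mm from the hinge axis; coincides with the ball's centre while hitched. The coupler's underside is 20 mm below it
- ball (a point): centre of the steel hitch ball, 25 mm across, on a neck on the drive car (plate top z 55 mm), at z 76 mm; axes as the track's. The car's grey motor housing, 80 mm wide, top at z 100 mm, begins 40 mm ahead of the ball. The car slides on the same rail, coupled to the carrier by the hitch with 1 mm of play
- latch (a joint): draw of the hitch latch in m: 0 closed, 0.020 pulled out to its stop. Pulled along the tongue's -x, towards the robot; the spring takes 5 N to start and 11 N at the stop, and closes it when let go. Closed, a fork under the ball's collar locks the tongue down; it is free once the latch is near its stop (0.018)
- latch_tab (a point): upright steel pull tab of the latch, at the coupler's robot side: 10 mm thick (tongue's x, the way of the pull), 24 mm wide, 56 mm high; the point is 13 mm below its top edge (z 113 mm when level), 63 mm from the ball towards the robot when closed. 34 mm are free between tab and coupler above a rod and boss (under z 70 mm). Pulled, then lifted, it takes the tongue along. Axes as the tongue's
- specimen_cup_a: specimen cup with white cap, 51 mm across and 56 mm high, a bystander on the robot's side of the track; origin under its middle
- specimen_cup_b: smaller specimen cup with white cap, 45 mm across, 48 mm high, a bystander on the robot's side of the track; origin under its middle
- marker: marker pen, 140 mm long, 12 mm thick, lying on the robot's side of the track, a bystander; origin under its middle
- reagent_bottle: white bottle 56 mm across and 120 mm high beyond the track, a bystander; origin under its middle
- spare_rack: white tube rack 118 x 46 mm, 82 mm high with its tubes, beyond the track, a bystander; origin under its middle
- timer: bench timer 70 x 50 x 22 mm beyond the track, a bystander; origin under its middle
- pipette: white pipette about 260 mm long, lying at the front left, a bystander; origin under its handle

How it is judged (in metres and radians):
On the way, in this order (a step that is already met when the one before it is completed fails the run):
1. the carrier stands in the next station's detent, within 3 mm, the tongue still hitched (value of joint carrier between 0.127 and 0.133 m and z of socket in the frame of ball below 0.005 m), for 0.3 s.
2. the latch is pulled out at least 7 mm with the tongue still down on the ball and the carrier in the station (value of joint latch above 0.007 m and z of socket in the frame of ball below 0.006 m and value of joint carrier between 0.126 and 0.134 m), for 0.05 s.
At the end, for the whole second after the job is handed in: the gripper holds the tongue (at least 0.5 N of contact on the tongue or its latch) with the cup's middle at least 60 mm above the ball's centre (some 30 mm and more of clear air between them), still (under 0.15 rad/s), and the carrier stands in the next station within 4 mm (z of socket in the frame of ball above 0.06 m and value of joint carrier between 0.126 and 0.134 m and contact force between the fingers and tongue above 0.5 N and angular speed of tongue below 0.15 rad/s); the arm keeps its last pose, push and grip.
It fails at once if a bystander was pushed more than 25 mm from its place (distance of any of specimen_cup_a, specimen_cup_b, marker, reagent_bottle, spare_rack, timer, pipette from where it was at the start of the episode above 0.025 m).
It also fails if it takes over 54 s, if anything falls off the work surface, if the arm or the gripper's body presses on something with over 40 N, if the wrist force passes 120 N, or if a joint passes its speed limit or range.

## Working session

There is one attempt and no reset: what is moved stays moved. The work goes in short steps, Python scripts to look and compute and a shell command to move; the robot and the scene stay as the last step left them, time stands still between calls to the robot, and variables do not carry over. Pictures are saved under pics/ and viewed, at most 10 in all, crops included, and the job is handed in when it is done.

```bash
mkdir -p pics; ls; cat > h.py <<'E'
import numpy as np, cv2
from rig import manip, optics
def snap(n,f):
    m=optics.camera_model(n); im,d=optics.camera(n)
    np.savez('pics/'+f+'.npz',im=im,d=d,**{k:np.array(v) for k,v in m.items()})
    cv2.imwrite('pics/'+f+'.png',im[:,:,::-1]); return m,im,d
def world(f,u,v,depth=None,z=None):
    s=np.load('pics/'+f+'.npz')
    K=np.array([[s['fx'],0,s['cx']],[0,s['fy'],s['cy']],[0,0,1.]])
    p=cv2.undistortPoints(np.array([[[u,v]]],float),K,np.array([float(s['k1']),0,0,0]))[0,0] if False else None
    x,y=(u-s['cx'])/s['fx'],(v-s['cy'])/s['fy']; a,b=x,y
    for _ in range(20):
        k=1+s['k1']*(a*a+b*b); a,b=x/k,y/k
    R=s['orientation'].reshape(3,3); ray=R@np.array([a,-b,-1]); c=s['position']
    if z is not None: return c+ray*(z-c[2])/ray[2]
    if depth is None:
        w=s['d'][int(v)-1:int(v)+2,int(u)-1:int(u)+2]; depth=np.median(w[w>0]) if (w>0).any() else np.nan
    return c+ray*depth
E
python3 - <<'E'
from h import *
np.set_printoptions(precision=3,suppress=True)
for n in('top','side'):
    m,_,_=snap(n,n+'0'); print(n,m)
print(manip.sense())
E
```

```text
pics
top {'fx': 561.3354503473719, 'fy': 561.3354503473719, 'cx': 315.1409784690965, 'cy': 242.98758905134582, 'k1': -0.008456081607307746, 'position': array([0.451, 0.021, 1.273]), 'orientation': array([[-0.   ,  0.996, -0.088],
       [-1.   , -0.001, -0.013],
       [-0.013,  0.088,  0.996]])}
side {'fx': 581.7209961425618, 'fy': 581.7209961425618, 'cx': 320.29335894420944, 'cy': 230.9498452903992, 'k1': -0.01956445264811589, 'position': array([-0.08 , -0.747,  1.046]), 'orientation': array([[ 0.783,  0.424, -0.455],
       [-0.622,  0.542, -0.565],
       [ 0.008,  0.726,  0.688]])}
{'clock': 0.1, 'qpos': array([ 53.91 ,   9.108,  91.564,  -0.001,  79.422, -12.038]), 'dq': array([ 0.047, -0.105, -0.089,  0.042, -0.085, -0.028]), 'tau': array([ -0.   , -38.65 , -32.296,   0.07 ,   0.034,  -0.   ]), 'ee_pos': array([0.234, 0.525, 0.225]), 'tool_rot': array([[-0.913,  0.408, -0.001],
       [ 0.408,  0.913, -0.001],
       [ 0.   , -0.002, -1.   ]]), 'contact_force': array([-0.183,  0.11 ,  0.444]), 'torque': array([-0.01 , -0.019, -0.006]), 'grasp_force': 0.0, 'grip_width': 0.09196642864498963}
```

View pics/top0.png

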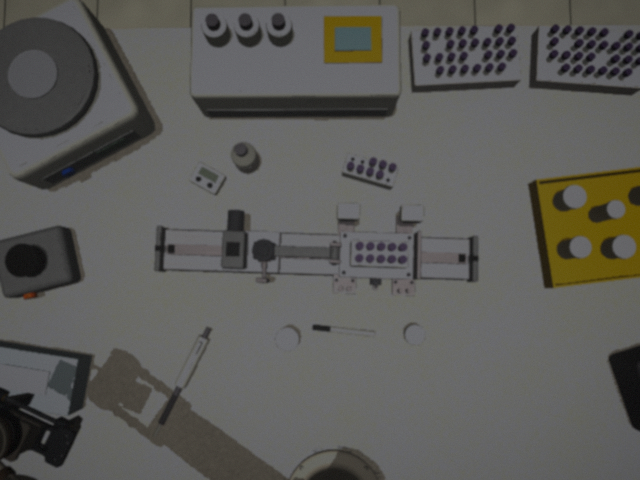

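View pics/side0.png

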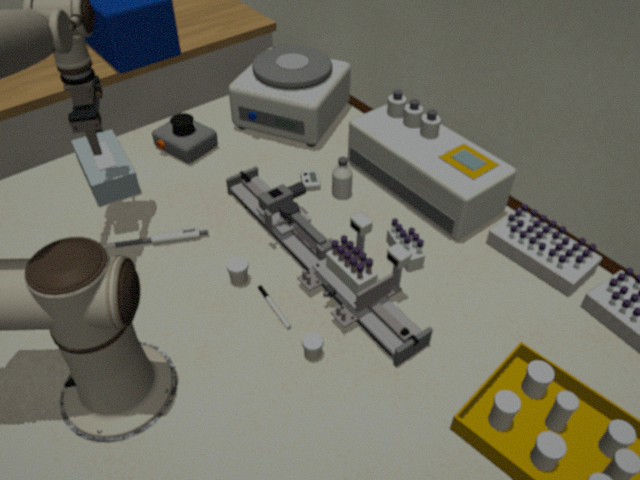

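The top view shows the track across the image, with end plates at about (160,249) and (475,258). The carrier is at about (378,256), the coupler at (264,250), the latch tab at about (264,278), and the pin brackets at (344,287) and (403,288). I'll enlarge it.

```bash
python3 - <<'E'
from h import *
im=cv2.imread('pics/top0.png')[200:350,145:345]
cv2.imwrite('pics/c1.png',cv2.convertScaleAbs(cv2.resize(im,None,fx=4,fy=4,interpolation=cv2.INTER_CUBIC),alpha=1.5))
im=cv2.imread('pics/top0.png')[200:350,300:500]
cv2.imwrite('pics/c2.png',cv2.convertScaleAbs(cv2.resize(im,None,fx=4,fy=4,interpolation=cv2.INTER_CUBIC),alpha=1.5))
E
```

```text
(no output)
```

View pics/c1.png

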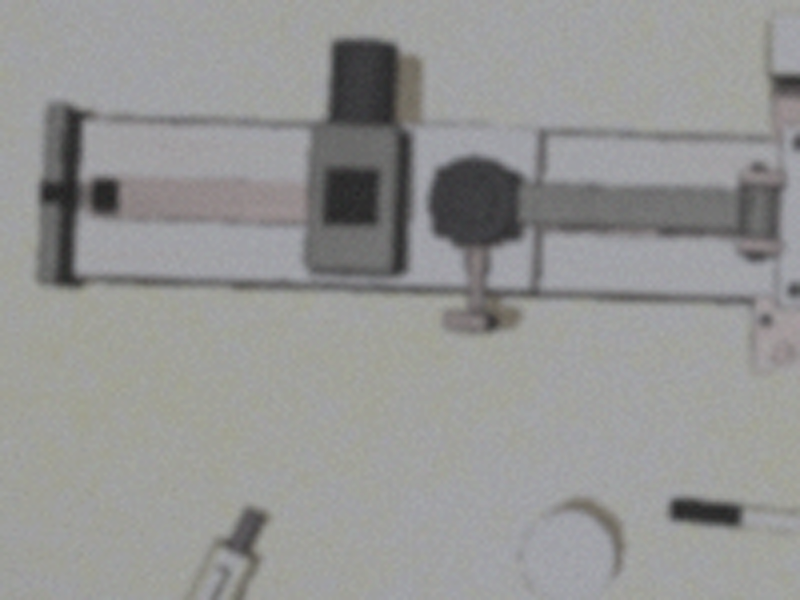

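View pics/c2.png

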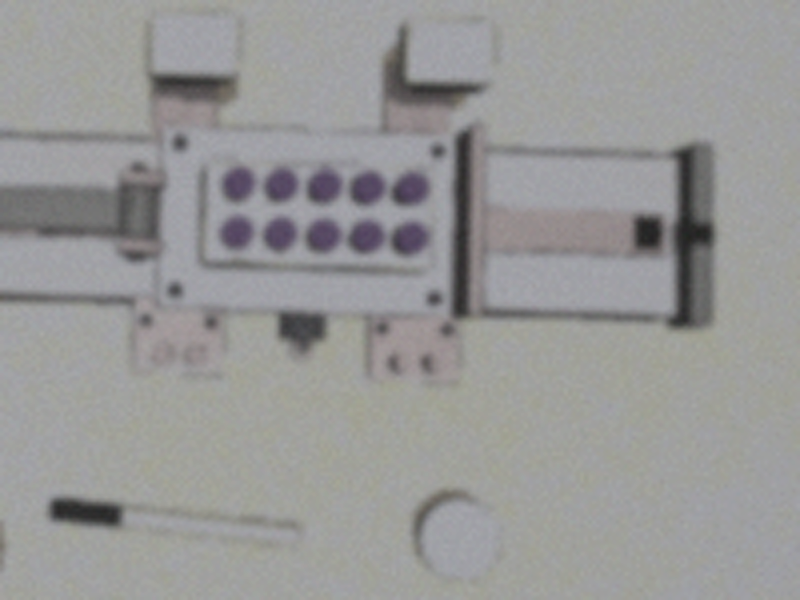

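The crops show, in full-image pixels:
- Coupler: (264.3,250.5)
- Tab top: (263,280)
- Hinge: (334.5,253)
- Plate top: (418.8,255)
- Next-station pins: (340,288) and (348.8,288)
- Roller: (375.5,286)

```bash
python3 - <<'E'
from h import *
np.set_printoptions(precision=4,suppress=True)
W=lambda u,v,z=None:world('top0',u,v,z=z)
for n,u,v,z in [('coupler',264.3,250.5,.102),('tab',263,280,.113),('tab126',263,280,.126),('plateTop',418.8,255,.108),('plT_far',418.9,231.5,.108),('plT_near',418.7,278.5,.108),('pin1',340,288,.056),('pin2',348.8,288,.056),('roller',375.5,286.5,.056),('endL',159.5,248.5,.05),('endR',474.5,258.5,.05),('st1',398.5,290,.056),('st1b',407,290.5,.056),
 ('motor',236,249,.1),('cupA',287,337,.056),('cupB',414,334,.048),('mk1',312,328,.01),('mk2',375,332,.01),('pip',208,328,.02),('pipb',163,422,.02)]:
    print(n,W(u,v,z),'depth:',W(u,v))
E
```

```text
coupler [0.5392 0.1437 0.102 ] depth: [0.5391 0.1436 0.103 ]
tab [0.4772 0.1448 0.113 ] depth: [0.4772 0.1447 0.1133]
tab126 [0.4769 0.1434 0.126 ] depth: [0.4772 0.1447 0.1133]
plateTop [ 0.529  -0.1782  0.108 ] depth: [ 0.5291 -0.1786  0.1055]
plT_far [ 0.578  -0.1792  0.108 ] depth: [ 0.5787 -0.1802  0.102 ]
plT_near [ 0.4803 -0.1772  0.108 ] depth: [ 0.4803 -0.1777  0.1051]
pin1 [ 0.4612 -0.016   0.056 ] depth: [ 0.4612 -0.0159  0.0569]
pin2 [ 0.4612 -0.035   0.056 ] depth: [ 0.4612 -0.0349  0.0564]
roller [ 0.4644 -0.0926  0.056 ] depth: [ 0.4644 -0.093   0.0523]
endL [0.5478 0.3797 0.05  ] depth: [0.5472 0.3776 0.057 ]
endR [ 0.5251 -0.309   0.05  ] depth: [ 0.5245 -0.3064  0.0595]
st1 [ 0.4568 -0.1421  0.056 ] depth: [ 0.4569 -0.1436  0.0448]
st1b [ 0.4557 -0.1604  0.056 ] depth: [ 0.4557 -0.1607  0.054 ]
motor [0.5426 0.2035 0.1   ] depth: [0.5425 0.2034 0.1006]
cupA [0.3563 0.0982 0.056 ] depth: [0.3564 0.0981 0.0578]
cupB [ 0.3623 -0.1753  0.048 ] depth: [ 0.3624 -0.1751  0.0493]
mk1 [0.3726 0.0454 0.01  ] depth: [0.3722 0.0456 0.0024]
mk2 [ 0.3639 -0.0949  0.01  ] depth: [ 0.3639 -0.0949  0.0098]
pip [0.3731 0.276  0.02  ] depth: [0.3728 0.2769 0.0158]
pipb [0.1688 0.3717 0.02  ] depth: [0.1682 0.3724 0.0177]
```

```bash
python3 -m inch '[[[0,0,0],[0,0,0.942]],[[0,0,0],[0,0,0.942]],[[0,0,0],[0,0,0.942]],[[0,0,0],[0,0,0.942]],[[0,0,0],[0,0,0.942]],[[0,0,0],[0,0,0.942]],[[0,0,0],[0,0,0.942]],[[0,0,0],[0,0,0.942]],[[0,0,0],[0,0,0.942]],[[0,0,0],[0,0,0.942]],[[0,0,0],[0,0,0.942]],[[0,0,0],[0,0,0.942]],[[0,0,0],[0,0,0]]]' 1 20
```

```text
clock: 1.18
ee_pos: [0.2342, 0.5248, 0.225]
tool_rot: [[0.035, 0.999, -0.001], [0.999, -0.035, -0.001], [-0.001, -0.001, -1.0]]
contact_force: [-0.2, -0.4, -0.2]
grip_width: 0.0074
grasp_force: 0.0
```

```bash
python3 -m inch '[[[-0.02,0.008,0],[0,0,0]],[[-0.038,0.0165,0],[0,0,0]],[[-0.038,0.0165,0],[0,0,0]],[[-0.038,0.0165,0],[0,0,0]],[[-0.038,0.0165,0],[0,0,0]],[[-0.038,0.0165,0],[0,0,0]],[[-0.038,0.0165,0],[0,0,0]],[[-0.038,0.0165,0],[0,0,0]],[[-0.038,0.0165,0],[0,0,0]],[[-0.038,0.0165,0],[0,0,0]],[[-0.038,0.0165,0],[0,0,0]],[[-0.038,0.0165,0],[0,0,0]],[[-0.038,0.0165,0],[0,0,0]],[[-0.038,0.0165,0],[0,0,0]],[[-0.038,0.0165,0],[0,0,0]],[[-0.038,0.0165,0],[0,0,0]],[[-0.038,0.0165,0],[0,0,0]],[[-0.038,0.0165,0],[0,0,0]],[[-0.038,0.0165,0],[0,0,0]],[[-0.036,0.012,0],[0,0,0]]]'; python3 -m inch '[[[0,0,0],[0,0,0]],[[0,0,0],[0,0,0]]]'
```

```text
clock: 2.85
ee_pos: [0.5274, -0.2272, 0.2251]
tool_rot: [[0.03, 1.0, -0.0], [1.0, -0.03, 0.0], [0.0, -0.0, -1.0]]
contact_force: [1.3, -0.0, -0.2]
grip_width: 0.0003
grasp_force: 0.0
clock: 3.02
ee_pos: [0.5267, -0.2263, 0.2247]
tool_rot: [[0.033, 0.999, -0.001], [0.999, -0.033, 0.001], [0.001, -0.001, -1.0]]
contact_force: [-0.0, 0.4, -0.7]
grip_width: 0.0006
grasp_force: 0.0
```

```bash
python3 -m inch '[[[0,0,0.027],[0,0,0]],[[0,0,0.027],[0,0,0]],[[0,0,0.027],[0,0,0]],[[0,0,0.027],[0,0,0]],[[0,0,0.02],[0,0,0]],[[0,0,0.008],[0,0,0]],[[0,0,0],[0,0,0]],[[0,0,0],[0,0,0]]]'; python3 -m inch '[[[0.005,0,0],[0,0,0]],[[0.005,0,0],[0,0,0]],[[0.005,0,0],[0,0,0]],[[0.004,0,0],[0,0,0]],[[0.004,0,0],[0,0,0]],[[0.004,0,0],[0,0,0]],[[0,0,0],[0,0,0]]]'; python3 -m inch '[[[0.004,0,0],[0,0,0]],[[0.004,0,0],[0,0,0]],[[0.004,0,0],[0,0,0]]]'
```

```text
clock: 3.68
ee_pos: [0.5272, -0.2243, 0.0904]
tool_rot: [[0.031, 1.0, 0.0], [1.0, -0.031, -0.0], [-0.0, 0.0, -1.0]]
contact_force: [-0.2, -0.9, 1.2]
grip_width: 0.0003
grasp_force: 0.0
clock: 4.27
ee_pos: [0.5279, -0.1971, 0.0896]
tool_rot: [[0.032, 0.999, -0.0], [0.999, -0.032, 0.0], [0.0, -0.0, -1.0]]
contact_force: [-0.8, 0.2, -0.9]
grip_width: 0.0003
grasp_force: 0.0
clock: 4.52
ee_pos: [0.5283, -0.1868, 0.0897]
tool_rot: [[0.033, 0.999, 0.0], [0.999, -0.033, -0.002], [-0.002, 0.0, -1.0]]
contact_force: [0.4, -4.0, -1.2]
grip_width: 0.0005
grasp_force: 2.3
```

```bash
python3 -m inch '[[[0.003,0,0],[0,0,0]],[[0.003,0,0],[0,0,0]],[[0.003,0,0],[0,0,0]],[[0.003,0,0],[0,0,0]],[[0.003,0,0],[0,0,0]],[[0.003,0,0],[0,0,0]],[[0.003,0,0],[0,0,0]],[[0.003,0,0],[0,0,0]],[[0.003,0,0],[0,0,0]],[[0.003,0,0],[0,0,0]],[[0.003,0,0],[0,0,0]]]'; for i in 1 2 3; do python3 -m inch '[[[0.002,0,0],[0,0,0]],[[0.002,0,0],[0,0,0]]]' | grep -E "ee_pos|contact"; done
```

```text
clock: 5.43
ee_pos: [0.5294, -0.1527, 0.0897]
tool_rot: [[0.033, 0.999, 0.0], [0.999, -0.033, -0.0], [-0.0, 0.0, -1.0]]
contact_force: [0.5, -4.0, -0.6]
grip_width: 0.0005
grasp_force: 2.0
ee_pos: [0.5295, -0.1487, 0.0897]
contact_force: [0.2, -4.0, -0.3]
ee_pos: [0.5297, -0.1448, 0.0897]
contact_force: [0.0, -4.4, -0.6]
ee_pos: [0.5298, -0.1422, 0.0897]
contact_force: [0.6, -12.7, -2.7]
```

```bash
for i in 1 2 3 4 5; do python3 -m inch '[[[0.0015,0,0],[0,0,0]],[[0.0015,0,0],[0,0,0]]]' | grep -E "ee_pos|contact"; done
```

```text
ee_pos: [0.5298, -0.1408, 0.0898]
contact_force: [-0.3, -13.9, -3.8]
ee_pos: [0.5299, -0.1371, 0.0897]
contact_force: [1.2, -9.8, -1.8]
ee_pos: [0.5301, -0.1325, 0.0897]
contact_force: [1.7, -3.5, -0.8]
ee_pos: [0.5298, -0.1279, 0.0894]
contact_force: [0.7, -0.5, -0.5]
ee_pos: [0.5299, -0.125, 0.0893]
contact_force: [-0.7, 0.6, 0.0]
```

```bash
python3 -m inch '[[[-0.01,0,0],[0,0,0]],[[-0.02,0,0],[0,0,0]],[[0,0,-0.03],[0,0,0]],[[0,0,-0.04],[0,0,0]],[[0,0,-0.04],[0,0,0]],[[0,0,-0.02],[0,0,0]],[[0,0,0],[0,0,0]]]' 0.7; python3 - <<'E'
from h import *
snap('top','top1')
im=cv2.imread('pics/top1.png')[200:350,200:400]
cv2.imwrite('pics/c3.png',cv2.convertScaleAbs(cv2.resize(im,None,fx=4,fy=4,interpolation=cv2.INTER_CUBIC),alpha=1.5))
E
```

```text
clock: 7.35
ee_pos: [0.5321, -0.1581, 0.2261]
tool_rot: [[0.033, 0.999, 0.01], [0.999, -0.033, -0.005], [-0.005, 0.01, -1.0]]
contact_force: [-0.1, -0.2, 0.8]
grip_width: 0.0278
grasp_force: 0.0
```

View pics/c3.png

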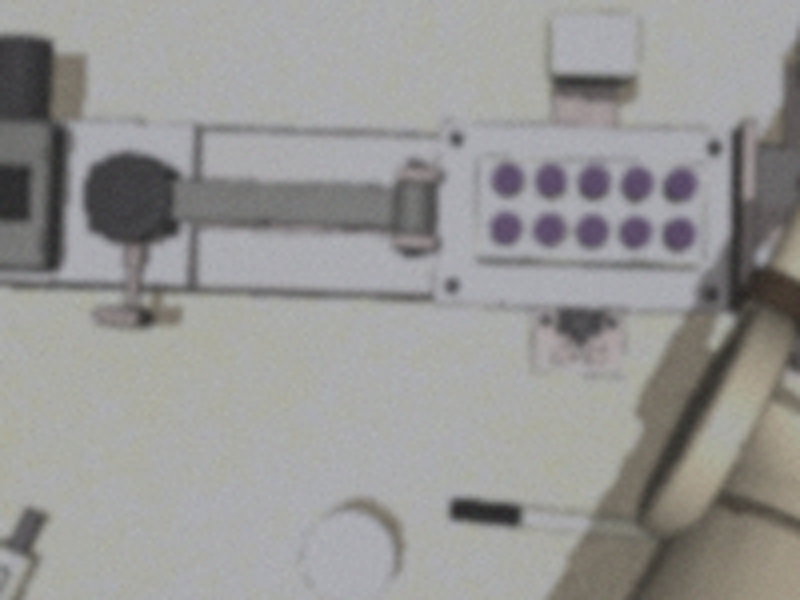

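The roller at (580,345) in the crop sits between the two pins, so the carrier is in the station. The coupler is at (232.5,249.5) and the tab top at about (230,278.5) in the full image.

```bash
python3 - <<'E'
from h import *
np.set_printoptions(precision=4,suppress=True)
print(world('top1',232.5,249.5,z=.102),world('top1',232.5,249.5))
print(world('top1',230,278.5,z=.113))
s=np.load('pics/top1.npz');d=s['d']
P=np.array([world('top1',u,v) for v in range(270,288) for u in range(218,244) if d[v,u]>0])
P=P[(P[:,2]>.095)&(P[:,2]<.13)];print(len(P),np.median(P,0),P.min(0),P.max(0))
T=P[P[:,2]>.105];T=T[T[:,0]<.49];print(len(T),T.mean(0),T.min(0),T.max(0))
E
```

```text
[0.5414 0.2105 0.102 ] [0.5414 0.2106 0.1012]
[0.4803 0.2132 0.113 ]
55 [0.4814 0.2137 0.1109] [0.4773 0.2037 0.1044] [0.4858 0.2263 0.1137]
53 [0.4812 0.215  0.1106] [0.4773 0.2037 0.1067] [0.4856 0.2263 0.1137]
```

```bash
python3 -m inch '[[[0.0185,-0.003,0],[0,0,0]],[[0.0335,-0.0059,0],[0,0,0]],[[0.0335,-0.0059,0],[0,0,0]],[[0.0335,-0.0059,0],[0,0,0]],[[0.0335,-0.0059,0],[0,0,0]],[[0.0335,-0.0059,0],[0,0,0]],[[0.0335,-0.0059,0],[0,0,0]],[[0.0335,-0.0059,0],[0,0,0]],[[0.0335,-0.0059,0],[0,0,0]],[[0.0335,-0.0059,0],[0,0,0]],[[0.0335,-0.0059,0],[0,0,0]],[[0.015,-0.003,0],[0,0,0]],[[0,0,0.03],[0,0,0]],[[0,0,0.02],[0,0,0]],[[0,0,0],[0,0,0]],[[0,0,0],[0,0,0]],[[0,0,0],[0,0,0]]]'; python3 - <<'E'
from h import *
snap('wrist','w1'); print(manip.sense()['qpos'])
E
```

```text
clock: 8.82
ee_pos: [0.4765, 0.2142, 0.1698]
tool_rot: [[0.033, 0.999, -0.0], [0.999, -0.033, -0.0], [-0.0, -0.0, -1.0]]
contact_force: [-0.3, 0.3, -0.1]
grip_width: 0.0277
grasp_force: 0.0
[1.09313919e+01 4.11471419e+00 1.03322790e+02 2.97616914e-03
 7.24849814e+01 1.28367513e+01]
```

View pics/w1.png

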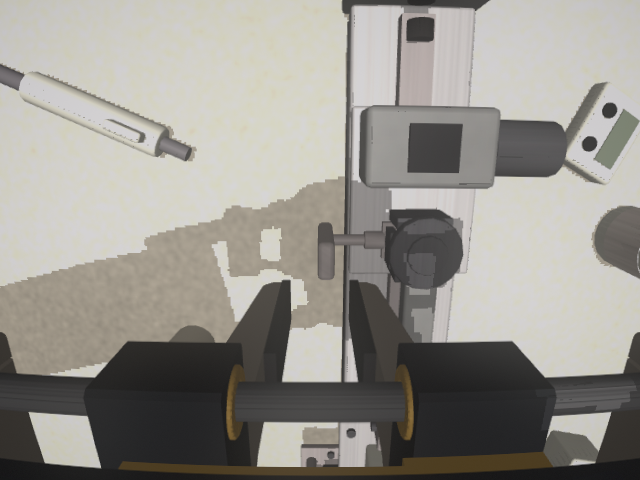

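The wrist view shows the tab at columns 318–334, rows 222–280, lined up between the jaws (290 and 350). The coupler is at about (427,250).

```bash
python3 - <<'E'
from h import *
np.set_printoptions(precision=4,suppress=True)
P=np.array([world('w1',u,v) for v in range(215,290) for u in range(308,345)])
T=P[(P[:,2]>.108)&(P[:,2]<.118)];print(len(T),T.mean(0),np.percentile(T,2,axis=0),np.percentile(T,98,axis=0))
P=np.array([world('w1',u,v) for v in range(200,300) for u in range(380,470)])
T=P[(P[:,2]>.097)&(P[:,2]<.107)];print(len(T),T.mean(0),np.percentile(T,1,axis=0),np.percentile(T,99,axis=0))
E
```

```text
637 [0.4789 0.2185 0.112 ] [0.4742 0.2071 0.1093] [0.4837 0.229  0.1132]
4129 [0.541  0.2165 0.0995] [0.52   0.1938 0.0972] [0.5628 0.2374 0.1022]
```

```bash
python3 -m inch '[[[0.002,0.0023,0.02],[0,0,0]],[[0,0,0.02],[0,0,0]],[[0,0,0.015],[0,0,0]],[[0,0,0.012],[0,0,0]],[[0,0,0.010],[0,0,0]],[[0,0,0.005],[0,0,0]],[[0,0,0],[0,0,0]],[[0,0,0],[0,0,0]]]'; python3 -m inch '[[[0,0,0],[0,0,0]],[[0,0,0],[0,0,0]],[[0,0,0],[0,0,0]],[[0,0,0],[0,0,0]],[[0,0,0],[0,0,0]]]' 1 25
```

```text
clock: 9.53
ee_pos: [0.4792, 0.2165, 0.0882]
tool_rot: [[0.033, 0.999, 0.001], [0.999, -0.033, 0.0], [0.0, 0.001, -1.0]]
contact_force: [-0.0, -0.5, 0.3]
grip_width: 0.0275
grasp_force: 0.0
clock: 9.95
ee_pos: [0.4799, 0.2165, 0.0884]
tool_rot: [[0.033, 0.999, 0.003], [0.999, -0.033, 0.0], [0.001, 0.003, -1.0]]
contact_force: [4.1, -0.2, -0.4]
grip_width: 0.01
grasp_force: 25.0
```

```bash
python3 -m inch '[[[0,-0.002,0],[0,0,0]],[[0,-0.002,0],[0,0,0]],[[0,-0.002,0],[0,0,0]],[[0,-0.002,0],[0,0,0]],[[0,-0.002,0],[0,0,0]],[[0,-0.002,0],[0,0,0]],[[0,0,0],[0,0,0]]]';python3 -m inch '[[[0,-0.002,0],[0,0,0]],[[0,-0.002,0],[0,0,0]],[[0,-0.001,0],[0,0,0]],[[0,-0.001,0],[0,0,0]],[[0,0,0],[0,0,0]]]'
```

```text
clock: 10.53
ee_pos: [0.4685, 0.2168, 0.0884]
tool_rot: [[0.033, 0.999, 0.005], [0.999, -0.033, 0.0], [0.001, 0.005, -1.0]]
contact_force: [8.7, 0.1, -2.8]
grip_width: 0.0098
grasp_force: 25.0
clock: 10.95
ee_pos: [0.4633, 0.217, 0.0886]
tool_rot: [[0.033, 0.999, 0.006], [0.999, -0.033, 0.001], [0.001, 0.006, -1.0]]
contact_force: [9.2, 0.2, -3.8]
grip_width: 0.0098
grasp_force: 25.0
```

```bash
python3 -m inch '[[[0,-0.001,0],[0,0,0]],[[0,-0.001,0],[0,0,0]],[[0,0,0],[0,0,0]],[[0,0,0],[0,0,0]]]' | grep -E "ee_p|cont|grip";python3 -m inch '[[[0,-0.001,0],[0,0,0]],[[0,-0.001,0],[0,0,0]],[[0,0,0],[0,0,0]],[[0,0,0],[0,0,0]]]'| grep -E "ee_p|cont|grip"
```

```text
ee_pos: [0.4616, 0.217, 0.0887]
contact_force: [10.2, -0.5, -4.5]
grip_width: 0.0102
ee_pos: [0.46, 0.2171, 0.0889]
contact_force: [11.8, -0.7, -4.3]
grip_width: 0.0101
```

```bash
python3 -m inch '[[[0,-0.001,0],[0,0,0]],[[0,-0.0005,0],[0,0,0]],[[0,0,0],[0,0,0]],[[0,0,0],[0,0,0]]]' | grep -E "ee_p|cont|grip";python3 -m inch '[[[-0.0004,0,-0.004],[0,0.25,0]],[[-0.0004,0,-0.004],[0,0.25,0]],[[0,0,0],[0,0,0]]]'
```

```text
ee_pos: [0.4599, 0.217, 0.0894]
contact_force: [15.5, -0.4, -4.6]
grip_width: 0.0102
clock: 12.2
ee_pos: [0.4599, 0.2159, 0.0979]
tool_rot: [[0.034, 0.999, 0.013], [0.998, -0.035, 0.055], [0.055, 0.011, -0.998]]
contact_force: [14.3, 0.2, -4.7]
grip_width: 0.0098
grasp_force: 25.0
```

```bash
python3 -m inch '[[[-0.0004,0,-0.004],[0,0.25,0]],[[-0.0004,0,-0.004],[0,0.25,0]],[[-0.0004,0,-0.004],[0,0.25,0]],[[-0.0004,0,-0.004],[0,0.25,0]],[[-0.0004,0,-0.004],[0,0.25,0]],[[-0.0004,0,-0.004],[0,0.25,0]],[[-0.0004,0,-0.004],[0,0.25,0]],[[-0.0004,0,-0.004],[0,0.25,0]],[[0,0,0],[0,0,0]]]';python3 -m inch '[[[-0.0004,0,-0.004],[0,0.25,0]],[[-0.0004,0,-0.004],[0,0.25,0]],[[-0.0004,0,-0.004],[0,0.25,0]],[[-0.0004,0,-0.004],[0,0.25,0]],[[-0.0004,0,-0.004],[0,0.25,0]],[[-0.0004,0,-0.004],[0,0.25,0]],[[-0.0004,0,-0.004],[0,0.25,0]],[[0,0,0],[0,0,0]]]'
```

```text
clock: 12.95
ee_pos: [0.4596, 0.2077, 0.129]
tool_rot: [[0.033, 0.999, 0.02], [0.965, -0.037, 0.26], [0.261, 0.011, -0.965]]
contact_force: [14.9, 1.8, -5.3]
grip_width: 0.0099
grasp_force: 25.0
clock: 13.62
ee_pos: [0.4592, 0.1954, 0.1542]
tool_rot: [[0.031, 0.999, 0.026], [0.901, -0.039, 0.431], [0.432, 0.01, -0.902]]
contact_force: [16.1, 2.0, -3.6]
grip_width: 0.0096
grasp_force: 25.0
```

```bash
python3 -m inch '[[[-0.0003,0,-0.004],[0,0.25,0]],[[-0.0003,0,-0.004],[0,0.25,0]],[[-0.0003,0,-0.004],[0,0.25,0]],[[-0.0003,0,-0.004],[0,0.25,0]],[[-0.0003,0,-0.004],[0,0.25,0]],[[-0.0003,0,-0.004],[0,0.25,0]],[[0,0,0],[0,0,0]],[[0,0,0],[0,0,0]],[[0,0,0],[0,0,0]],[[0,0,0],[0,0,0]]]'; python3 - <<'E'
from h import *
snap('side','s2')
im=cv2.imread('pics/s2.png')[120:320,180:440]
cv2.imwrite('pics/c4.png',cv2.convertScaleAbs(cv2.resize(im,None,fx=3,fy=3,interpolation=cv2.INTER_CUBIC),alpha=1.4))
E
```

```text
clock: 14.45
ee_pos: [0.4587, 0.1817, 0.1733]
tool_rot: [[0.027, 0.999, 0.031], [0.825, -0.039, 0.564], [0.564, 0.01, -0.825]]
contact_force: [17.0, -0.8, -7.1]
grip_width: 0.0098
grasp_force: 25.0
```

View pics/c4.png

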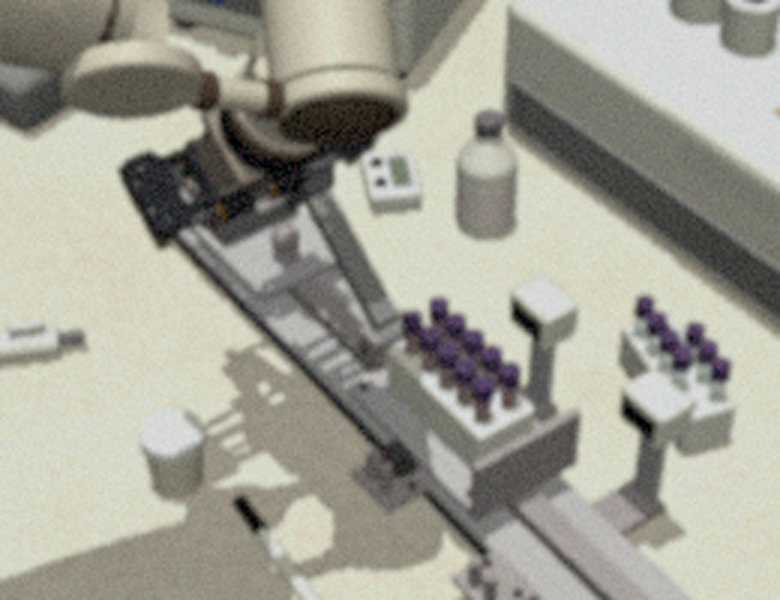

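The picture shows the tongue raised about 34° from its hinge, with the ball clear at (285,240). The carrier's roller is still at its pin bracket, at about (400,460).

```bash
python3 -c "
from rig import manip
print(manip.hand_in())"
```

```text
the job is handed in; nothing more can be done
None
```

The carrier is in the next station's detent. The latch is pulled and the tongue is held still at about 34°, which puts the cup some 84 mm above the ball. The job is handed in; no verdict came back.

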